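# Load the slab and rack the coin tray

## Task

Lay the acrylic slab holder flat inside the loose pewter coin tray where it lies on the shelf, then, keeping the tray level, slide the tray with the slab in it into the walnut rack nearest the round brass scale, on the rail pair directly above the tray already in that rack. Push it fully home against the rear stops, resting on both rails, and let go, without disturbing the other things.

Things in the scene. Friction and masses are not known exactly. Their poses are not given: they have to be found in the camera images.
- slab_center (a point): Clear acrylic coin slab holder, a flat block 85 x 60 x 14 mm (x, y, z), about 45 g, lying loose on the shelf. Point: its centre, 7 mm above its underside; x along its 85 mm length, z up.
- tray_center (a point): Loose pewter coin tray, about 110 g, flat on the shelf: plate 120 x 120 x 4 mm with a rim 4 mm wide, 8 mm high in all; recess 112 x 112 mm. Point: plate centre, 2 mm above the underside; x points to the rear edge (which enters the rack first), z up. A tongue 30 mm wide, 4 mm thick runs forward to x = -120 mm and carries a post.
- tray_grip (a point): Upright square post on the tray's tongue, to carry the tray by: 24 x 24 mm, from 4 to 48 mm above the tray's underside. Point: its centre, 26 mm above the underside, 100 mm in front (-x) of tray_center; axes as the tray's. Held with the fingers closing along tray y the tray's rear sags more readily than with the fingers closing along tray x; grip it firmly.
- rack_a: Fixed walnut rack 126 deep (x) x 144 wide (y) x 148 mm high, open at front, rear and top. Origin: centre of its underside; x points inward from the mouth, z up; mouth towards the robot. It holds one such tray (fixed) on its LOWEST rails, so the pair directly above is the middle one, 90 mm up. The held tray's post, top 88 mm up, stands before the mouth.
- rack_b: A rack of the same build, origin and axes as rack_a. It holds one such tray (fixed) on its MIDDLE rails, so the pair directly above is the top one, 140 mm up. The held tray's post, top 138 mm up, stands before the mouth. The two racks may stand either way round.
- rack_a_mouth (a point): Mouth of rack_a: middle of the front ends of its middle rails, at x = -60 mm, 90 mm up. Both racks have three pairs of brass rails with top faces 40, 90 and 140 mm above the shelf, each rail 12 mm wide, 6 mm thick, x = -60 to +60 mm. Side walls 128 mm apart inside. Two rear stops at x = +60 mm touch the tray's rear edge when its plate centre is at the rack's x = 0.
- rack_b_mouth (a point): Mouth of rack_b: middle of the front ends of its top rails, at x = -60 mm of the rack, 140 mm up; axes as the rack's.
- scale: Round brass coin scale, 100 mm across and 52 mm high, loose, 0.7 kg. Origin: centre of its underside. It stands beside one of the two racks, under 0.3 m from that rack's centre and over 0.4 m from the other's. To be left where it is.
- capsule: Round clear coin capsule, 68 mm across, 14 mm thick, lying loose. Origin: centre of its underside. To be left where it is.
- magnifier: Magnifier lying flat: steel-rimmed lens 72 mm across (centre 6 mm along x from the origin) and an ebony handle, 18 mm thick, along its -x to x = -135 mm. Origin: under the lens. To be left where it is.
- jar: Amber glass jar with a dark cap, 60 mm across and 60 mm high. Origin: centre of its underside. To be left where it is.

How it is judged (in metres and radians):
On the way:
1. the slab lies flat in the tray while the tray is still on the shelf (x of slab_center in the frame of tray_center between -0.03 and 0.03 m and y of slab_center in the frame of tray_center between -0.03 and 0.03 m and z of slab_center in the frame of tray_center between 0.005 and 0.014 m and angle between the z axis of slab_center and the z axis of tray_center, either way round below 0.07 rad and height (world z) of tray_center below 0.012 m), for 0.2 s.
At the end, for the whole second after the job is handed in: Tray on the rails directly above the held tray, in the rack nearest the scale: within 10 mm of home, 7 mm sideways, 4 mm in height, 0.08 rad of straight. Slab flat in the tray recess, within 30 mm of its centre along each tray axis (x of slab_center in the frame of tray_center between -0.03 and 0.03 m and y of slab_center in the frame of tray_center between -0.03 and 0.03 m and z of slab_center in the frame of tray_center between 0.005 and 0.014 m and angle between the z axis of slab_center and the z axis of tray_center, either way round below 0.07 rad and ((horizontal distance between rack_a and scale below 0.36 m and x of tray_center in the frame of rack_a between -0.01 and 0.004 m and y of tray_center in the frame of rack_a between -0.007 and 0.007 m and z of tray_center in the frame of rack_a between 0.088 and 0.096 m and angle between the x axis of tray_center and the x axis of rack_a, either way round below 0.08 rad) or (horizontal distance between rack_b and scale below 0.36 m and x of tray_center in the frame of rack_b between -0.01 and 0.004 m and y of tray_center in the frame of rack_b between -0.007 and 0.007 m and z of tray_center in the frame of rack_b between 0.138 and 0.146 m and angle between the x axis of tray_center and the x axis of rack_b, either way round below 0.08 rad))); the robot touches nothing.
It fails at once if the tray is tipped more than 0.35 rad (angle between tray_center's own z axis and vertical above 0.35 rad).
It fails at once if the brass scale is moved more than 25 mm (distance of scale from where it was at the start of the episode above 0.025 m).
It fails at once if the coin capsule is moved more than 25 mm (distance of capsule from where it was at the start of the episode above 0.025 m).
It fails at once if the magnifier is moved more than 25 mm (distance of magnifier from where it was at the start of the episode above 0.025 m).
It fails at once if the jar is moved more than 25 mm (distance of jar from where it was at the start of the episode above 0.025 m).
It also fails if it takes over 51 s, if anything falls off the work surface, if the arm or the gripper's body presses on something with over 40 N, if the wrist force passes 120 N, or if a joint passes its speed limit or range.

## Robot

A 6-joint arm with a two-finger parallel gripper is mounted at the origin on the work surface. World frame = base frame: x ahead of the robot, y to its left, z up, the work surface at z = 0. Lengths are in mm, angles in degrees, forces in N, time in s.
With the tool pointing down it reaches from about 300 to 850 mm from the base axis. Payload 4.2 kg.
Tool frame: the origin (TCP) lies midway between the tips of the shut fingers; the grasp point (between the pads) lies env.grip_depth behind it (env.grip_depth is the distance from the TCP to the grasp point, in mm); z points along the fingers, y is the direction in which the jaws open and shut (so a half turn about z gives the same grasp; the last joint's range is limited). The gripper opens to 91 mm and grips with 3 to 60 N. Pads are 32 mm wide; open, the fingers measure 118 mm over their backs; the gripper's body (76 mm by 178 mm) begins 60 mm behind the grasp point.
Start: joints at [-76.375, 18.312, 89.639, -0, 72.044, -1.146], TCP at [146.601, -556.014, 213.976] pointing down, gripper open.
Joint ranges: [-177.97, 177.97], [-48.28, 115.42], [12.27, 149.76], [-77.06, 257.06], [2.81, 150.46], [-146.56, 146.56]. Speed limits (degrees/s): [147.25, 147.25, 180, 180, 180, 180].

## Interface

Orientations are given as [roll, pitch, yaw] about the fixed x, y, z axes, in that order (R = Rz(yaw) Ry(pitch) Rx(roll)).
In Python, from workcell import env, cams, spotter gives the robot as it stands.
- The arm moves only by the tool apply_moves, never from a script. Its argument "plan" is a list of rows, each an object with "jaw": the closure, from 0 (fully open) to 1 (shut); "delta_pos": the shift along the tool's x, y, z in mm, a list of three; "spin": the turn about the tool's z in rad. In form: [{"jaw": jaw, "delta_pos": [dx, dy, dz], "spin": spin}, ...]. A call has exactly 8 rows; each row is the pose to reach, as a shift and turn from the pose measured when the call began, along the tool's axes at that moment; what a row does not reach only later rows make up. A row lasts 1/8 s, in which the tool goes at most 62.5 mm and 10.7 degrees, less where a joint would pass 70% of its speed; a pose out of reach is approached as far as the arm can. A call with a gripper value outside its range is refused whole. The fingers move at their own pace and stop on an object; "squeeze" is the grip in N (left out, the last holds). Time passes only in rows, so rows that repeat a pose let the fingers close, or fill a call up. It gives the time, the measured TCP pose, the force and the opening at its end, in the units of the state.
- env.state(): the state, without advancing time (a new reading comes with each control period).
- cams.grab_frame(name): name is "scene" or "top"; returns the picture (384x512x3 uint8, red, green, blue); there is no depth.
- cams.calibration(name): a dict with "camera_matrix" (3x3 intrinsics, pixels), "k1" (the pictures are not rectified: a ray, as slopes to the right and down, at radius r is drawn at 1 + k1 r^2 times it, then the intrinsics apply), "rvec" (rotation vector, rad) and "tvec" (3), from world to camera coordinates, as OpenCV has them. Camera axes: x right, y down, z forward; pixel columns grow to the right and rows downward; lengths in mm; the calibration is good to about 2 mm. A picture is of the moment at which its call begins. calibration takes no time and is no camera call.
- env.job_done(): hands the job in, once; it reports no verdict.
Trained networks look in the newest picture that a camera, given by its name, has taken for a name from the list of things; names that differ only in an ending like _2 or _b are one class to them, and where a whole thing is asked for, a point or a joint stands for the part that bears it (a point fixed in the world has none). Each returns a list of dicts, best first, with "confidence" (0 to 1); they miss things now and then, are a little off and sometimes report something else, mostly with a low value. They report only what shows in the picture. A call takes as long as a camera call.
- spotter.masks_of(camera, target): "region" (384x512 bool, what is visible of it) and "extent" ([left, top, right, bottom] in pixels, round what is visible of it).
The state is a dict: "time_s": time; "qpos": joint angles; "qvel": joint speeds; "effort": joint torques, N m; "ee_pos": TCP position; "ee_rot": TCP orientation; "force": force on the tool from outside, world axes, zero at the start; "torque": the same for the moment, N m; "gripper_width": finger opening in mm.
Only numpy, scipy, OpenCV 4.12 (cv2) and the standard library are available. Lean on these libraries where they do the work, as an engineer would, in place of code of your own. Each camera call takes 0.05 s, during which the arm holds its last target.

## Working session

There is one attempt and no reset: what is moved stays moved. The work goes in short steps, Python scripts to look and compute and a tool call to move; the robot and the scene stay as the last step left them, time stands still between calls to the robot, and variables do not carry over. Pictures are saved under pics/ and viewed, and the job is handed in when it is done.

Besides the shell and the picture viewer there is one more tool, called after "Call:" as name([rows], argument=value, ...), one row to a line, values as JSON. apply_moves: Moves the arm, as the interface text tells. Its arguments: {"type":"object","properties":{"plan":{"type":"array"},"squeeze":{"type":"number"}},"required":["plan"]}

```bash
mkdir -p pics; ls; python3 - <<'E'
from workcell import env, cams, spotter
import cv2
for n in("scene","top"):
    im=cams.grab_frame(n); cv2.imwrite(f"pics/{n}0.png",cv2.resize(im[:,:,::-1],(800,600),interpolation=cv2.INTER_CUBIC))
    print(cams.calibration(n))
print(env.state(),env.grip_depth)
E
```

```text
pics
{'camera_matrix': array([[374.29526875,   0.        , 264.78634564],
       [  0.        , 374.29526875, 193.7433107 ],
       [  0.        ,   0.        ,   1.        ]]), 'k1': -0.12707844338164434, 'rvec': array([ 2.41397091,  1.00336609, -0.28999925]), 'tvec': array([-432.62985712, -300.50355026, 1374.07479337])}
{'camera_matrix': array([[368.75085738,   0.        , 255.21946379],
       [  0.        , 368.75085738, 190.14693433],
       [  0.        ,   0.        ,   1.        ]]), 'k1': -0.08273101683045718, 'rvec': array([ 2.16110273, -2.19190461,  0.12123237]), 'tvec': array([  4.44375469, 602.1113895 , 985.90101813])}
{'time_s': 0.1, 'qpos': array([-7.63742072e+01,  1.83493456e+01,  8.96974443e+01,  5.36721635e-04,
        7.20445166e+01, -1.14504097e+00]), 'qvel': array([ 0.0120267 , -0.05096555, -0.07177999,  0.00333504,  0.10280831,
        0.1508299 ]), 'effort': array([-2.67439955e-04, -4.13333845e+01, -2.32509398e+01,  7.28848251e-02,
        4.22255835e-02, -5.53639848e-05]), 'ee_pos': array([ 146.50750739, -555.57038426,  213.2040079 ]), 'ee_rot': array([-1.79908722e+02, -2.33482851e-03,  1.47706661e+01]), 'force': array([-0.20348744, -0.03966054, -0.14701177]), 'torque': array([ 0.01643965,  0.02247942, -0.020144  ]), 'gripper_width': 90.8681143793139} 18.8
```

View pics/scene0.png

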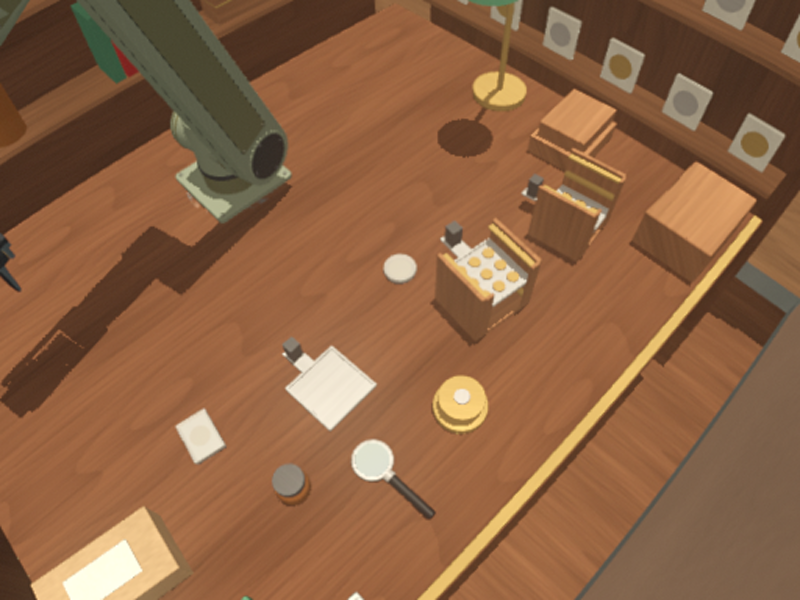

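View pics/top0.png

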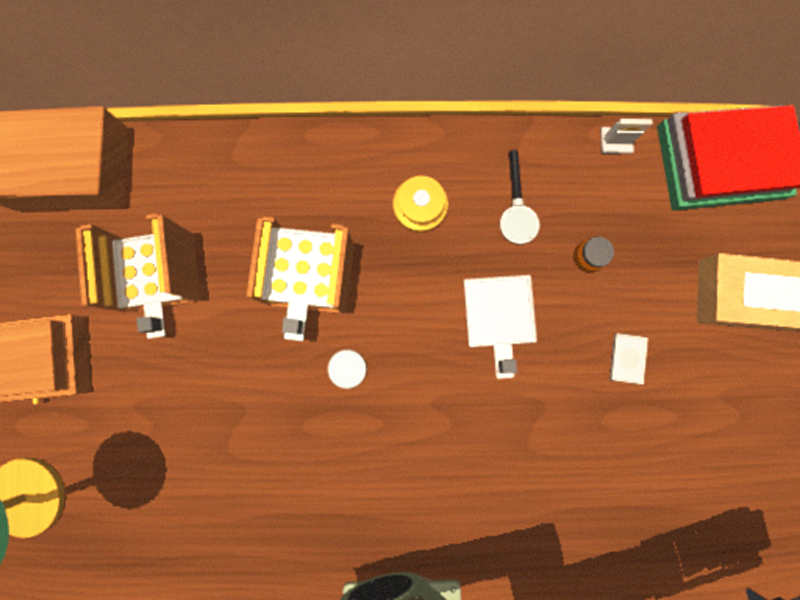

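The top view (800 px wide) shows the scale at (420,203), next to the middle rack at (300,265). That rack's tray sits high, which fits rack_b. The loose tray is at (500,310) with its post at (506,367), and the slab is at (630,358). The capsule is at (347,368), the magnifier at (520,222) and the jar at (597,250). Next I'll measure these.

```bash
cat > h.py <<'E'
import numpy as np, cv2
from workcell import env, cams, spotter
def cam(n):
    c=cams.calibration(n); R=cv2.Rodrigues(c["rvec"])[0]
    return c["camera_matrix"],c["k1"],R,np.array(c["tvec"])
def proj(n,P):
    c=cams.calibration(n)
    p,_=cv2.projectPoints(np.array(P,float).reshape(-1,1,3),c["rvec"],c["tvec"],c["camera_matrix"],np.array([c["k1"],0,0,0,0.]))
    return p.reshape(-1,2)
def ray2plane(n,px,z):
    K,k1,R,t=cam(n)
    u=cv2.undistortPoints(np.array(px,float).reshape(-1,1,2),K,np.array([k1,0,0,0,0.])).reshape(-1,2)
    d=np.c_[u,np.ones(len(u))]@R; o=-R.T@t
    s=(z-o[2])/d[:,2]
    return o+d*s[:,None]
def contour(m):
    c,_=cv2.findContours(m.astype(np.uint8),cv2.RETR_EXTERNAL,cv2.CHAIN_APPROX_NONE)
    return max(c,key=cv2.contourArea).reshape(-1,2)
E
python3 - <<'E'
from h import *
res={}
for n in("top","scene"):
    for t in["slab_center","tray_center","rack_a","scale","capsule","magnifier","jar"]:
        if t=="slab_center": cams.grab_frame(n)
        r=spotter.masks_of(n,t)
        for q in r[:4]:
            ys,xs=np.nonzero(q["region"])
            z={"slab_center":14,"tray_center":4,"rack_a":148,"scale":26,"capsule":7,"magnifier":5,"jar":60}[t]
            print(n,t,round(q["confidence"],2),q["extent"],len(xs),ray2plane(n,[[xs.mean(),ys.mean()]],z).round(0))
        res[n+t]=[(q["confidence"],q["region"]) for q in r]
import pickle;pickle.dump(res,open("m.pkl","wb"))
E
```

```text
top slab_center 0.62 [393.1, 215.3, 414.0, 247.0] 659 [[ 488. -417.   14.]]
top tray_center 0.81 [297.6, 175.0, 342.7, 238.5] 2006 [[ 567. -187.    4.]]
top rack_a 0.97 [47.9, 137.0, 128.7, 214.8] 4112 [[638. 410. 148.]]
top rack_a 0.73 [158.3, 140.0, 226.7, 219.9] 3596 [[633. 151. 148.]]
top rack_a 0.39 [368.1, 151.4, 393.7, 174.7] 422 [[ 655. -313.  148.]]
top scale 0.61 [251.8, 111.6, 286.9, 149.2] 1015 [[772. -45.  26.]]
top capsule 0.94 [210.6, 220.0, 233.6, 249.4] 447 [[478.  89.   7.]]
top jar 0.77 [367.0, 151.4, 392.4, 174.3] 434 [[ 670. -344.   60.]]
scene slab_center 0.91 [109.7, 263.6, 144.2, 296.7] 640 [[ 491. -418.   14.]]
scene tray_center 0.82 [180.7, 215.7, 237.1, 273.3] 1829 [[ 569. -187.    4.]]
scene tray_center 0.42 [277.6, 142.1, 347.8, 218.4] 3460 [[618. 203.   4.]]
scene rack_a 0.82 [335.2, 93.5, 402.6, 165.5] 2751 [[682. 375. 148.]]
scene rack_a 0.6 [277.0, 142.1, 348.9, 215.6] 3355 [[673. 118. 148.]]
scene rack_a 0.41 [112.0, 261.8, 142.9, 296.7] 621 [[ 561. -413.  148.]]
scene scale 0.66 [276.3, 239.4, 309.7, 278.4] 1012 [[780. -47.  26.]]
scene capsule 0.86 [248.1, 163.1, 265.3, 180.6] 263 [[476.  91.   7.]]
scene capsule 0.65 [280.5, 142.0, 346.0, 216.4] 3316 [[620. 200.   7.]]
scene magnifier 0.7 [223.5, 284.6, 276.7, 331.6] 707 [[ 760. -223.    5.]]
scene jar 0.94 [172.9, 298.6, 200.3, 323.3] 548 [[ 688. -354.   60.]]
```

```bash
python3 - <<'E'
from h import *
a=cams.grab_frame("top")
b=cams.grab_frame("scene")
def crop(im,x0,y0,w,h,f,name):
    c=cv2.resize(im[y0:y0+h,x0:x0+w,::-1],None,fx=f,fy=f,interpolation=cv2.INTER_CUBIC); cv2.imwrite("pics/"+name,c)
crop(a,145,125,100,75+20,6,"rack_top.png")
crop(a,285,165,140,90,5,"tray_top.png")
crop(b,270,130,90,95,6,"rack_scene.png")
crop(b,100,205,150,100,5,"tray_scene.png")
np.save("top0.npy",a);np.save("scene0.npy",b)
E
```

```text
(no output)
```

View pics/rack_top.png

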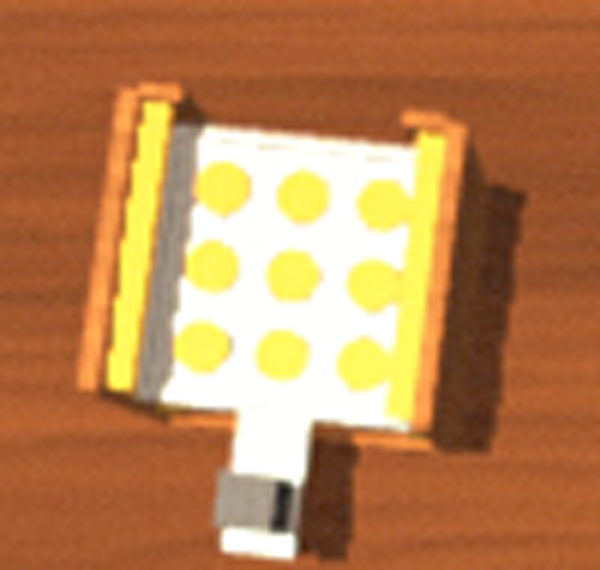

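View pics/tray_top.png

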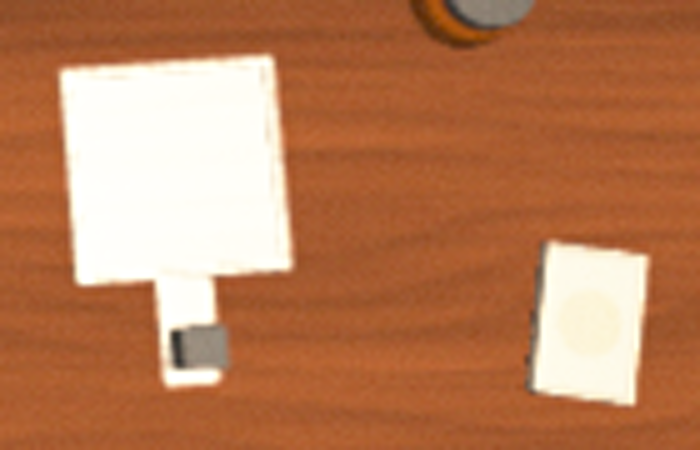

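View pics/rack_scene.png

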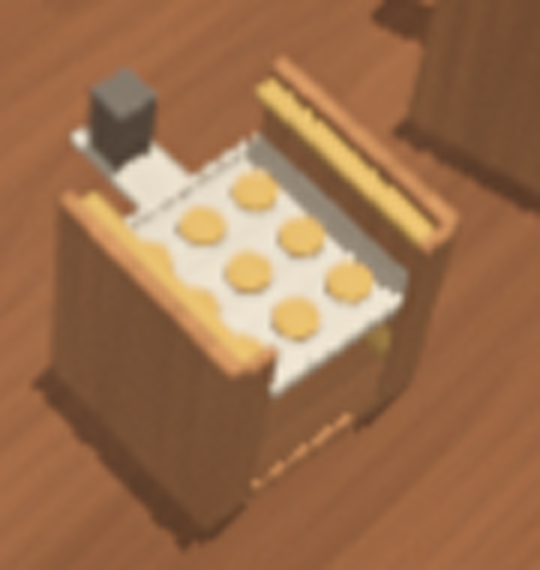

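View pics/tray_scene.png

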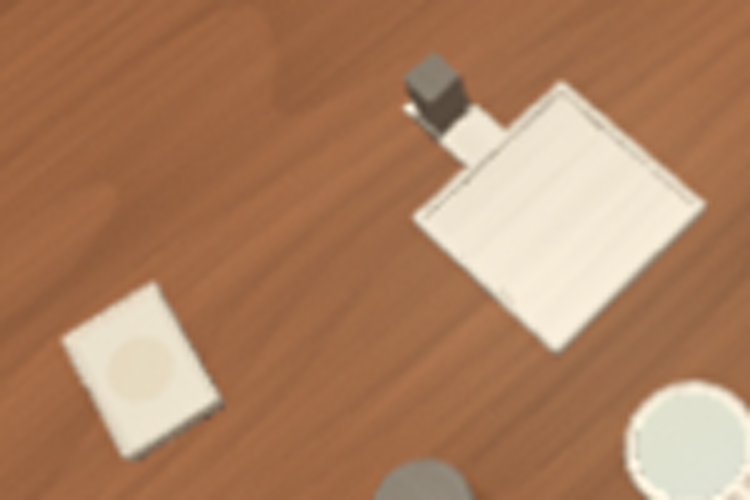

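```bash
cat > fit.py <<'E'
from h import *
from scipy.optimize import least_squares
def o(p,x0,y0,f): return ((np.array(p,float)+.5)/f-.5)+[x0,y0]
def fit(obs,p0,free_b=False):
    # obs: list of (cam, model pts Nx3, pix Nx2); pose x,y,yaw; per-cam pixel bias none
    def r(p):
        c,s=np.cos(p[2]),np.sin(p[2]);out=[]
        for n,M,px in obs:
            W=np.array([[c*m[0]-s*m[1]+p[0],s*m[0]+c*m[1]+p[1],m[2]] for m in M])
            out.append((proj(n,W)-px).ravel())
        return np.concatenate(out)
    s=least_squares(r,p0,loss="soft_l1",x_scale=[10,10,.1])
    return s.x,r(s.x).reshape(-1,2)
def rep(name,obs,p0):
    for sel in ("top","scene",None):
        ob=[q for q in obs if sel is None or q[0]==sel]
        x,res=fit(ob,p0); print(name,sel,x[:2].round(1),np.degrees(x[2]).round(2))
    print((res).round(1).tolist())
if __name__=="__main__":
    T=[[60,60,8],[60,-60,8],[-60,-60,8],[-60,60,8]]
    pt=o([(60,70),(273,55),(293,268),(78,285)],285,165,5)
    # scene: which is which: rear edge is away from the post
    ps=o([(706,204),(557,352),(413,216),(561,81)],100,205,5)
    rep("tray",[("top",T,pt),("scene",T,ps)],[567,-187,0])
    S=[[42.5,30,14],[42.5,-30,14],[-42.5,-30,14],[-42.5,30,14]]
    pt=o([(547,243),(649,257),(635,405),(534,390)],285,165,5)
    ps=o([(219,398),(127,455),(62,340),(154,282)],100,205,5)
    rep("slab",[("top",S,pt),("scene",S,ps)],[490,-418,0])
    R=[[60,52,140],[60,-52,140],[-60,52,140],[-60,-52,140],[-112,-12,138],[-112,12,138]]
    pt=o([(171,101),(418,133),(133,389),(386,411),(275,527),(215,523)],145,125,6)
    H=[[60,60,98],[60,-60,98],[-60,60,98]]
    ps=o([(405,295),(275,392),(258,135)],270,130,6)
    W=[[-63,72,148],[63,72,148],[63,-72,148],[-63,-72,148]]
    w=o([(280,60),(458,216),(235,376),(60,195)],270,130,6)
    wt=o([(78,388),(118,88),(468,128)],145,125,6)
    rep("rackheld",[("top",R,pt),("scene",H,ps)],[630,150,0])
    rep("rackwall",[("top",W[:3],wt),("scene",W,w)],[630,150,0])
E
python3 fit.py
```

```text
tray top [ 578.4 -186.4] 3.36
tray scene [ 579.2 -184.1] 3.24
tray None [ 578.8 -185.2] 3.31
[[-0.0, 0.1], [-0.8, 0.2], [-0.8, -0.3], [-0.1, -0.5], [-0.6, 0.2], [-0.4, -0.2], [-0.2, 0.4], [-0.3, 0.3]]
slab top [ 487.  -419.5] -8.48
slab scene [ 488.7 -417.9] -8.27
slab None [ 487.7 -418.7] -8.39
[[-0.2, -0.4], [-0.2, -0.6], [-0.2, -0.2], [-0.6, 0.2], [-0.0, -0.1], [-0.6, 0.5], [-0.5, -0.4], [-0.5, -0.2]]
rackheld top [650.2 155.9] -6.73
rackheld scene [653.4 163.1] -2.35
rackheld None [650.1 156.3] -6.6
[[-0.3, 0.2], [-0.1, -1.1], [0.0, -0.2], [-0.2, 0.4], [-0.2, 0.5], [0.1, 0.2], [2.4, -0.8], [-6.1, 4.7], [-0.3, 0.6]]
rackwall top [648.3 156.5] -7.49
rackwall scene [648.1 159.2] -6.75
rackwall None [648.5 157.6] -7.26
[[-0.5, 0.3], [-0.1, 0.0], [-0.8, -0.3], [0.2, -0.3], [0.0, 0.8], [-0.8, 0.3], [-0.7, 0.8]]
```

```bash
cat >> h.py <<'E'
from scipy.spatial.transform import Rotation as Ro
def go(x,y,z,yaw):
    s=env.state(); R=Ro.from_euler("xyz",s["ee_rot"],degrees=True).as_matrix()
    d=R.T@(np.array([x,y,z])-s["ee_pos"])
    a=(s["ee_rot"][2]-yaw+180)%360-180
    print("delta",d.round(1),"spin",round(np.radians(a),4),"| now",s["ee_pos"].round(1),s["ee_rot"].round(2),"w",round(s["gripper_width"],1),"F",s["force"].round(1),"t",s["time_s"],"q6",s["qpos"][5].round(0))
E
python3 -c "
from h import *
go(488,-418.5,80,-8.4);go(488,-418.5,3.5,-8.4)"
```

```text
delta [365.1 -46.  134. ] spin 0.4044 | now [ 146.6 -556.   214. ] [179.99  -0.    14.77] w 90.9 F [-0.5 -0.3 -0.4] t 1.0 q6 -1.0
delta [365.1 -46.  210.5] spin 0.4044 | now [ 146.6 -556.   214. ] [179.99  -0.    14.77] w 90.9 F [-0.5 -0.3 -0.4] t 1.0 q6 -1.0
```

Call:
apply_moves([
  {"jaw":0.14,"delta_pos":[60,-8,10],"spin":0.1},
  {"jaw":0.14,"delta_pos":[120,-16,30],"spin":0.2},
  {"jaw":0.14,"delta_pos":[180,-23,60],"spin":0.3},
  {"jaw":0.14,"delta_pos":[240,-31,90],"spin":0.4},
  {"jaw":0.14,"delta_pos":[300,-38,120],"spin":0.4044},
  {"jaw":0.14,"delta_pos":[350,-44,150],"spin":0.4044},
  {"jaw":0.14,"delta_pos":[365,-46,160],"spin":0.4044},
  {"jaw":0.14,"delta_pos":[365,-46,160],"spin":0.4044},
], squeeze=12)

```text
time_s: 2.0
ee_pos: [488.3, -417.4, 52.6]
ee_rot: [-179.9, 0.1, -8.3]
force: [-0.5, -0.8, 0.1]
gripper_width: 78.3
```

```bash
python3 -c "
from h import *
go(488,-418.5,3.5,-8.4)
a=cams.grab_frame('top');b=cams.grab_frame('scene')
c=np.hstack([cv2.resize(a[190:270,360:440],(400,400)),cv2.resize(b[240:320,80:160],(400,400))]);cv2.imwrite('pics/s1.png',c[:,:,::-1])"
```

```text
delta [ 0.   1.2 49.1] spin 0.0025 | now [ 488.3 -417.4   52.6] [-1.7994e+02  1.4000e-01 -8.2600e+00] w 78.3 F [-0.5 -0.8  0.1] t 2.0 q6 57.0
```

View pics/s1.png

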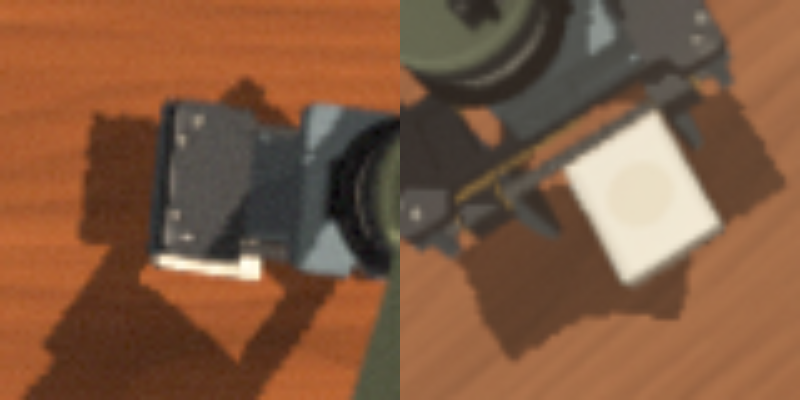

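The slab shows between the two fingers in the scene crop (640,200 of 800), and the fingers clear it on both sides. Next I'll descend and grip.

Call:
apply_moves([
  {"jaw":0.14,"delta_pos":[0,1,20],"spin":0},
  {"jaw":0.14,"delta_pos":[0,1,38],"spin":0},
  {"jaw":0.14,"delta_pos":[0,1,49],"spin":0},
  {"jaw":0.14,"delta_pos":[0,1,49],"spin":0},
  {"jaw":0.5,"delta_pos":[0,1,49],"spin":0},
  {"jaw":0.5,"delta_pos":[0,1,49],"spin":0},
  {"jaw":0.5,"delta_pos":[0,1,49],"spin":0},
  {"jaw":0.5,"delta_pos":[0,1,49],"spin":0},
], squeeze=12)

```text
time_s: 3.1
ee_pos: [487.4, -420.5, 6.2]
ee_rot: [179.9, -0.1, -8.4]
force: [0.2, -0.6, 2.4]
gripper_width: 59.8
```

```bash
python3 -c "
from h import *
go(578.8,-185.2,50,3.3)"
```

```text
delta [  56.1 -246.1  -44.1] spin -0.2044 | now [ 487.4 -420.5    6.2] [ 1.7992e+02 -5.0000e-02 -8.4100e+00] w 59.8 F [ 0.2 -0.6  2.4] t 3.1 q6 57.0
```

Call:
apply_moves([
  {"jaw":0.5,"delta_pos":[0,0,-20],"spin":0},
  {"jaw":0.5,"delta_pos":[5,-10,-45],"spin":0},
  {"jaw":0.5,"delta_pos":[18,-60,-55],"spin":-0.05},
  {"jaw":0.5,"delta_pos":[30,-115,-55],"spin":-0.1},
  {"jaw":0.5,"delta_pos":[42,-170,-55],"spin":-0.15},
  {"jaw":0.5,"delta_pos":[53,-225,-55],"spin":-0.2},
  {"jaw":0.5,"delta_pos":[56,-246,-55],"spin":-0.2044},
  {"jaw":0.5,"delta_pos":[56,-246,-55],"spin":-0.2044},
])

```text
time_s: 4.1
ee_pos: [578.9, -184.3, 60.8]
ee_rot: [179.9, -0.0, 3.4]
force: [-0.8, -1.0, -0.4]
gripper_width: 59.9
```

```bash
python3 -c "
from h import *
go(578.8,-185.2,10,3.3)
a=cams.grab_frame('top');b=cams.grab_frame('scene')
c=np.hstack([cv2.resize(a[150:250,270:370],(400,400)),cv2.resize(b[190:290,150:250],(400,400))]);cv2.imwrite('pics/s2.png',c[:,:,::-1])"
```

```text
delta [-0.1  0.8 50.8] spin 0.0023 | now [ 578.9 -184.3   60.8] [ 1.7989e+02 -1.0000e-02  3.4300e+00] w 59.9 F [-0.8 -1.  -0.4] t 4.1 q6 68.0
```

View pics/s2.png

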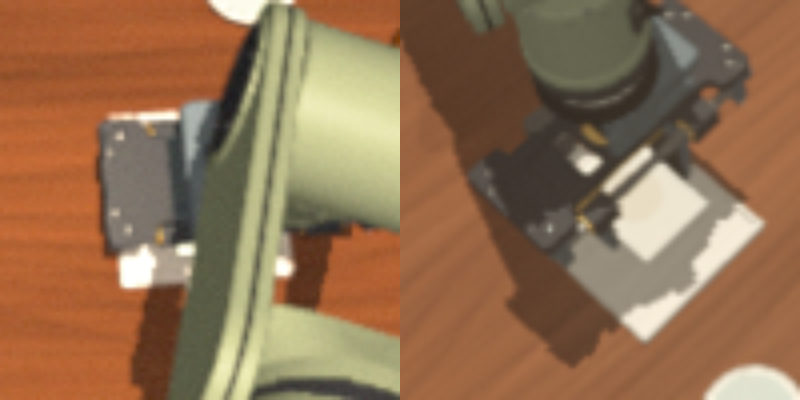

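Call:
apply_moves([
  {"jaw":0.5,"delta_pos":[0,0.5,25],"spin":0},
  {"jaw":0.5,"delta_pos":[0,0.5,44],"spin":0},
  {"jaw":0.5,"delta_pos":[0,0.5,50],"spin":0},
  {"jaw":0.5,"delta_pos":[0,0.5,50.5],"spin":0},
  {"jaw":0.5,"delta_pos":[0,0.5,50.5],"spin":0},
  {"jaw":0.14,"delta_pos":[0,0.5,50.5],"spin":0},
  {"jaw":0.14,"delta_pos":[0,0.5,50.5],"spin":0},
  {"jaw":0.14,"delta_pos":[0,0.5,50.5],"spin":0},
])

```text
time_s: 5.2
ee_pos: [578.6, -186.8, 10.5]
ee_rot: [179.9, -0.0, 3.3]
force: [-0.1, -0.3, 0.5]
gripper_width: 78.6
```

```bash
python3 -c "
from h import *
go(578.8,-185.2,100,3.3)"
```

```text
delta [  0.4  -1.4 -89.5] spin -0.0004 | now [ 578.6 -186.8   10.5] [ 1.7986e+02 -3.0000e-02  3.2800e+00] w 78.6 F [-0.1 -0.3  0.5] t 5.2 q6 68.0
```

Call:
apply_moves([
  {"jaw":0.14,"delta_pos":[0,0,-40],"spin":0},
  {"jaw":0.14,"delta_pos":[0,0,-90],"spin":0},
  {"jaw":0.2,"delta_pos":[-40,0,-110],"spin":-0.18},
  {"jaw":0.3,"delta_pos":[-80,0,-110],"spin":-0.36},
  {"jaw":0.4,"delta_pos":[-100,0,-110],"spin":-0.54},
  {"jaw":0.45,"delta_pos":[-100,0,-110],"spin":-0.72},
  {"jaw":0.45,"delta_pos":[-100,0,-110],"spin":-0.9},
  {"jaw":0.45,"delta_pos":[-100,0,-110],"spin":-1.08},
])

```text
time_s: 6.2
ee_pos: [478.6, -192.2, 120.6]
ee_rot: [179.9, 0.1, 65.5]
force: [-0.3, 0.9, -0.5]
gripper_width: 50.2
```

```bash
python3 -c "
from h import *
go(479,-191,110,93.3)
a=cams.grab_frame('top');b=cams.grab_frame('scene')
c=np.hstack([cv2.resize(a[150:250,270:370],(400,400)),cv2.resize(b[190:290,150:250],(400,400))]);cv2.imwrite('pics/s3.png',c[:,:,::-1])"
```

```text
delta [ 1.3 -0.1 10.6] spin -0.4851 | now [ 478.6 -192.2  120.6] [1.7989e+02 1.1000e-01 6.5500e+01] w 50.2 F [-0.3  0.9 -0.5] t 6.2 q6 1.0
```

View pics/s3.png

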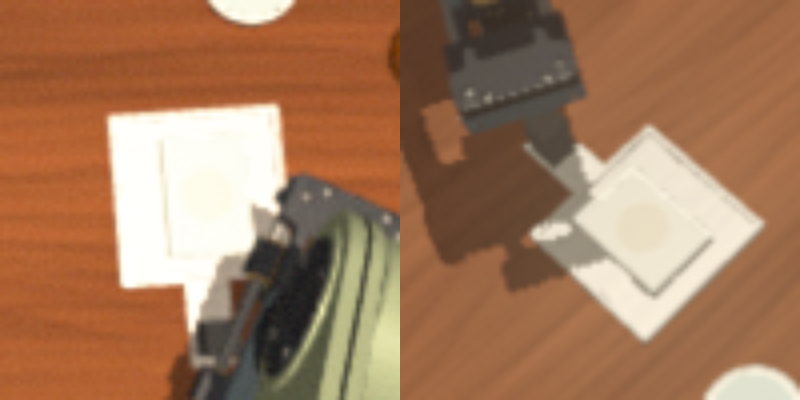

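Call:
apply_moves([
  {"jaw":0.55,"delta_pos":[1,0,20],"spin":-0.18},
  {"jaw":0.55,"delta_pos":[1,0,45],"spin":-0.36},
  {"jaw":0.55,"delta_pos":[1,0,58],"spin":-0.485},
  {"jaw":0.55,"delta_pos":[1,0,60],"spin":-0.485},
  {"jaw":0.55,"delta_pos":[1,0,60],"spin":-0.485},
  {"jaw":0.55,"delta_pos":[1,0,60],"spin":-0.485},
  {"jaw":0.55,"delta_pos":[1,0,60],"spin":-0.485},
  {"jaw":0.55,"delta_pos":[1,0,60],"spin":-0.485},
])

```text
time_s: 7.3
ee_pos: [479.2, -191.5, 60.8]
ee_rot: [179.9, 0.2, 92.9]
force: [1.2, 1.2, 0.1]
gripper_width: 40.9
```

```bash
python3 -c "
from h import *
go(479,-191,8,93.3)
a=cams.grab_frame('top');b=cams.grab_frame('scene')
c=np.hstack([cv2.resize(a[150:250,270:370],(400,400)),cv2.resize(b[190:290,150:250],(400,400))]);cv2.imwrite('pics/s4.png',c[:,:,::-1])"
```

```text
delta [ 0.6 -0.3 52.8] spin -0.0068 | now [ 479.2 -191.5   60.8] [1.7993e+02 1.6000e-01 9.2910e+01] w 40.9 F [1.2 1.2 0.1] t 7.3 q6 -26.0
```

View pics/s4.png

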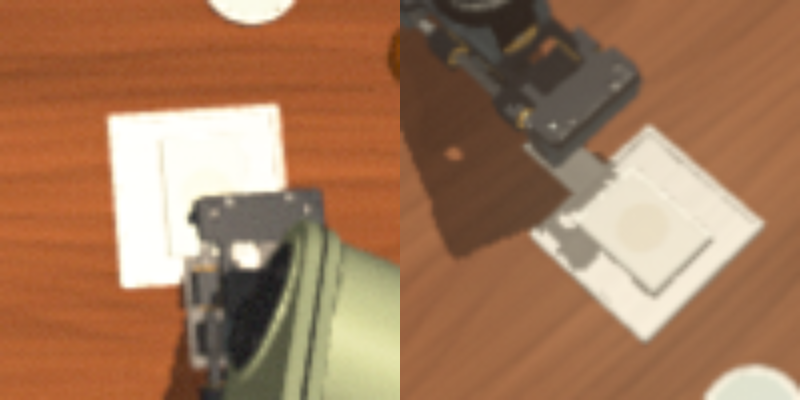

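```bash
python3 -c "
from h import *
from fit import o
print(ray2plane('top',o([(207,346)],285,165,5),48), ray2plane('scene',o([(434,76)],100,205,5),48))"
```

```text
[[ 479.70546886 -192.53935049   48.        ]] [[ 479.93029497 -188.51292333   48.        ]]
```

Both cameras put the post at (479.8, -190.5), which agrees with the tray fit. Next I'll descend and grip.

Call:
apply_moves([
  {"jaw":0.55,"delta_pos":[0.5,0,25],"spin":-0.007},
  {"jaw":0.55,"delta_pos":[0.5,0,45],"spin":-0.007},
  {"jaw":0.55,"delta_pos":[0.5,0,52],"spin":-0.007},
  {"jaw":0.55,"delta_pos":[0.5,0,52],"spin":-0.007},
  {"jaw":0.9,"delta_pos":[0.5,0,52],"spin":-0.007},
  {"jaw":0.9,"delta_pos":[0.5,0,52],"spin":-0.007},
  {"jaw":0.9,"delta_pos":[0.5,0,52],"spin":-0.007},
  {"jaw":0.9,"delta_pos":[0.5,0,52],"spin":-0.007},
], squeeze=45)

```text
time_s: 8.4
ee_pos: [479.6, -191.3, 9.4]
ee_rot: [179.9, 0.2, 93.3]
force: [0.1, 0.9, 5.7]
gripper_width: 23.6
```

```bash
python3 -c "
from h import *
go(479,-191,60,93.3)"
```

```text
delta [  0.2  -0.5 -50.6] spin 0.0005 | now [ 479.6 -191.3    9.4] [179.88   0.18  93.33] w 23.6 F [0.1 0.9 5.7] t 8.4 q6 -26.0
```

Call:
apply_moves([
  {"jaw":0.9,"delta_pos":[0,0,-5],"spin":0},
  {"jaw":0.9,"delta_pos":[0,0,-15],"spin":0},
  {"jaw":0.9,"delta_pos":[0,0,-35],"spin":0},
  {"jaw":0.9,"delta_pos":[0,0,-55],"spin":0},
  {"jaw":0.9,"delta_pos":[0,0,-80],"spin":0},
  {"jaw":0.9,"delta_pos":[0,0,-105],"spin":0},
  {"jaw":0.9,"delta_pos":[0,0,-110],"spin":0},
  {"jaw":0.9,"delta_pos":[0,0,-110],"spin":0},
], squeeze=60)

```text
time_s: 9.4
ee_pos: [479.0, -190.8, 119.2]
ee_rot: [179.9, 0.2, 93.3]
force: [-0.2, -0.6, -1.9]
gripper_width: 23.8
```

```bash
python3 -c "
from h import *
go(479,-191,60,93.3)
a=cams.grab_frame('top');b=cams.grab_frame('scene')
c=np.hstack([cv2.resize(a[140:240,270:370],(400,400)),cv2.resize(b[150:250,130:230],(400,400))]);cv2.imwrite('pics/s5.png',c[:,:,::-1])
np.save('top5.npy',a);np.save('scene5.npy',b)"
```

```text
delta [ 0.  -0.2 59.2] spin 0.0005 | now [ 479.  -190.8  119.2] [179.9    0.18  93.33] w 23.8 F [-0.2 -0.6 -1.9] t 9.4 q6 -26.0
```

View pics/s5.png

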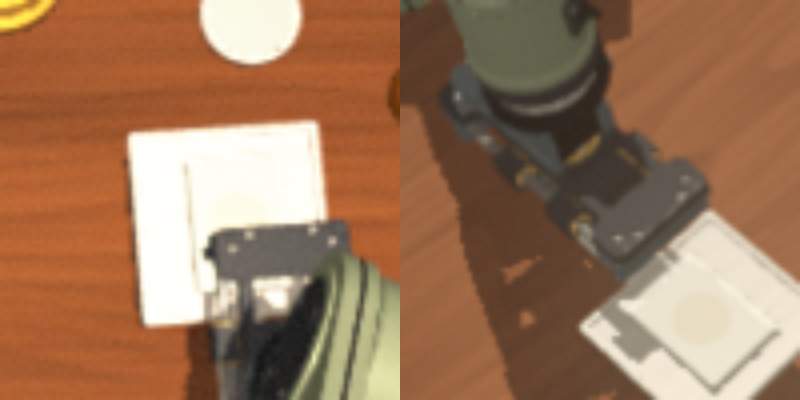

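```bash
python3 -c "
from h import *
b=np.load('scene5.npy');cv2.imwrite('pics/s5b.png',cv2.resize(b[185:275,160:250,::-1],None,fx=6,fy=6,interpolation=cv2.INTER_CUBIC))
for pit in (0,2,4):
  Rr=Ro.from_euler('zy',[3.3,pit],degrees=True).as_matrix()
  g=np.array([479.3,-190.9,109.8+28])
  M=np.array([[60,60,8],[60,-60,8],[-60,-60,8],[-60,60,8]])+[100,0,-28]
  W=M@Rr.T+g
  print(pit,((proj('top',W)+.5-[270,140])*4-.5).round(0).tolist(),((proj('scene',W)+.5-[160,185])*6-.5).round(0).tolist())
"
```

```text
0 [[129.0, 133.0], [315.0, 120.0], [334.0, 308.0], [145.0, 323.0]] [[470.0, 265.0], [273.0, 454.0], [87.0, 282.0], [283.0, 109.0]]
2 [[128.0, 136.0], [313.0, 123.0], [333.0, 310.0], [145.0, 324.0]] [[469.0, 269.0], [274.0, 457.0], [87.0, 283.0], [282.0, 109.0]]
4 [[127.0, 138.0], [311.0, 126.0], [333.0, 311.0], [145.0, 325.0]] [[468.0, 273.0], [274.0, 461.0], [87.0, 283.0], [281.0, 109.0]]
```

View pics/s5b.png

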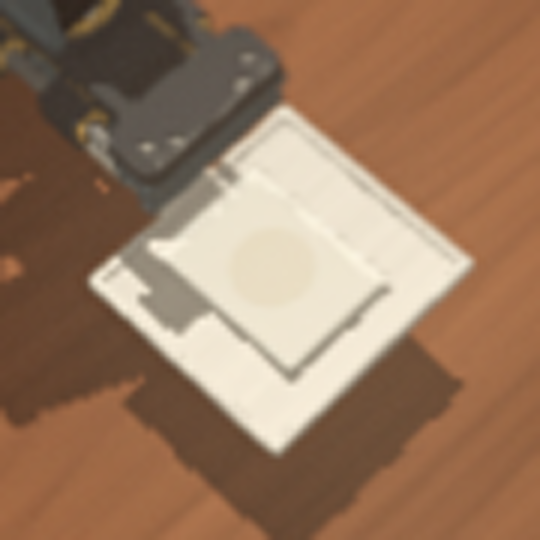

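Observed corners match the level prediction, so there's no sag. Next I'll carry the tray to a point in front of the rack.

```bash
python3 -c "
from h import *
go(416,186,172,83)"
```

```text
delta [379.5 -40.6 -54.5] spin 0.1802 | now [ 478.6 -190.6  118.3] [1.800e+02 1.300e-01 9.333e+01] w 24.2 F [-0.2  1.2 -1.8] t 9.5 q6 -26.0
```

Call:
apply_moves([
  {"jaw":0.9,"delta_pos":[8,-5,-12],"spin":0.01},
  {"jaw":0.9,"delta_pos":[25,-10,-25],"spin":0.02},
  {"jaw":0.9,"delta_pos":[48,-15,-40],"spin":0.03},
  {"jaw":0.9,"delta_pos":[75,-20,-50],"spin":0.04},
  {"jaw":0.9,"delta_pos":[105,-25,-54],"spin":0.05},
  {"jaw":0.9,"delta_pos":[135,-30,-54],"spin":0.06},
  {"jaw":0.9,"delta_pos":[165,-33,-54],"spin":0.08},
  {"jaw":0.9,"delta_pos":[190,-35,-54],"spin":0.1},
])

```text
time_s: 10.5
ee_pos: [431.6, -1.0, 172.8]
ee_rot: [179.9, 0.1, 87.6]
force: [-0.4, 0.5, -1.0]
gripper_width: 23.9
```

```bash
python3 -c "
from h import *
go(416,186,170,83)"
```

```text
delta [186.2 -23.4   2.4] spin 0.0801 | now [431.6  -1.  172.8] [1.7994e+02 1.0000e-01 8.7590e+01] w 23.9 F [-0.4  0.5 -1. ] t 10.5 q6 1.0
```

Call:
apply_moves([
  {"jaw":0.9,"delta_pos":[25,-5,0],"spin":0.015},
  {"jaw":0.9,"delta_pos":[55,-10,0],"spin":0.03},
  {"jaw":0.9,"delta_pos":[85,-15,0],"spin":0.045},
  {"jaw":0.9,"delta_pos":[115,-18,0],"spin":0.06},
  {"jaw":0.9,"delta_pos":[145,-20,0],"spin":0.07},
  {"jaw":0.9,"delta_pos":[170,-23,2],"spin":0.08},
  {"jaw":0.9,"delta_pos":[186,-23,2.4],"spin":0.08},
  {"jaw":0.9,"delta_pos":[186,-23,2.4],"spin":0.08},
])

```text
time_s: 11.5
ee_pos: [416.2, 186.6, 170.4]
ee_rot: [179.9, 0.1, 83.1]
force: [-1.0, -0.3, -1.7]
gripper_width: 23.8
```

```bash
python3 -c "
from h import *
go(416,186,170,83)
a=cams.grab_frame('top');b=cams.grab_frame('scene')
np.save('top6.npy',a);np.save('scene6.npy',b)
cv2.imwrite('pics/s6.png',cv2.resize(a[125:255,145:245,::-1],None,fx=4.5,fy=4.5,interpolation=cv2.INTER_CUBIC))
cv2.imwrite('pics/s6b.png',cv2.resize(b[85:215,225:355,::-1],None,fx=4.5,fy=4.5,interpolation=cv2.INTER_CUBIC))"
```

```text
delta [-0.6 -0.1  0.4] spin 0.0021 | now [416.2 186.6 170.4] [1.7991e+02 8.0000e-02 8.3120e+01] w 23.8 F [-1.  -0.3 -1.7] t 11.5 q6 30.0
```

View pics/s6.png

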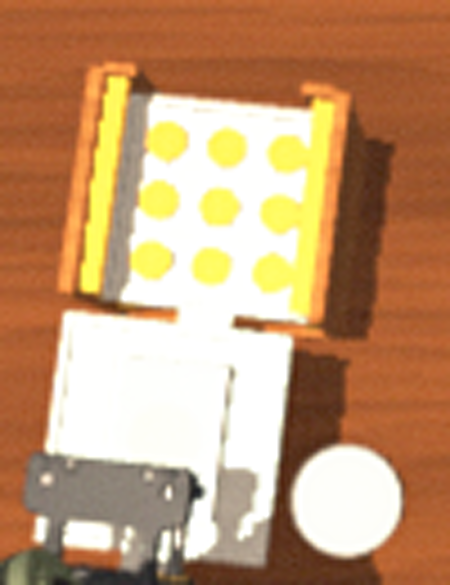

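View pics/s6b.png

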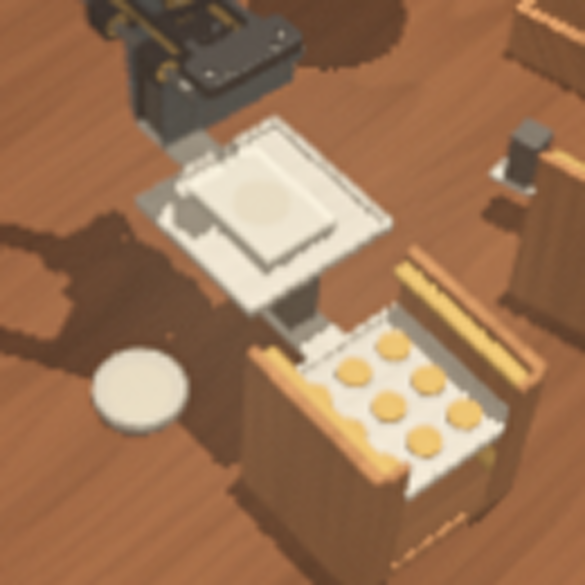

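```bash
python3 - <<'E'
from fit import *
T=[[60,60,8],[60,-60,8],[-60,-60,8],[-60,60,8]]
z=170.0-9.4
T=[[a,b,c+z] for a,b,c in T]
rep("tray",[("top",T[:3],o([(63,313),(293,338),(265,567)],145,125,4.5)),("scene",T,o([(392,221),(252,310),(138,200),(276,118)],225,85,4.5))],[514,174,-.12])
a=np.load("top6.npy")
f=8;x0,y0=150,130;im=cv2.resize(a[y0:y0+70,x0:x0+85,::-1],None,fx=f,fy=f,interpolation=cv2.INTER_CUBIC)
cv2.imwrite("pics/r8.png",im)
p=(650,157,np.radians(-7))
def dr(P,col):
    c,s=np.cos(p[2]),np.sin(p[2])
    W=[[c*m[0]-s*m[1]+p[0],s*m[0]+c*m[1]+p[1],m[2]] for m in P]
    q=((proj("top",W)+.5-[x0,y0])*f-.5)
    cv2.polylines(im,[np.round(q).astype(int)],False,col,1)
for s in(1,-1):
    dr([[-60,52*s,140],[60,52*s,140]],(255,0,0));dr([[-60,64*s,140],[60,64*s,140]],(255,255,0));dr([[-63,72*s,148],[63,72*s,148],[63,40*s,148]],(0,255,0))
dr([[60,60,98],[60,-60,98]],(255,0,255))
cv2.imwrite("pics/r8o.png",im)
E
```

```text
tray top [514.7 173.7] -6.81
tray scene [515.7 175.7] -6.53
tray None [515.2 174.7] -6.76
[[0.3, 0.0], [-0.9, -0.3], [-0.5, -0.4], [-0.0, 0.3], [-0.4, 0.4], [-0.7, -0.3], [-0.3, -0.1]]
```

View pics/r8o.png

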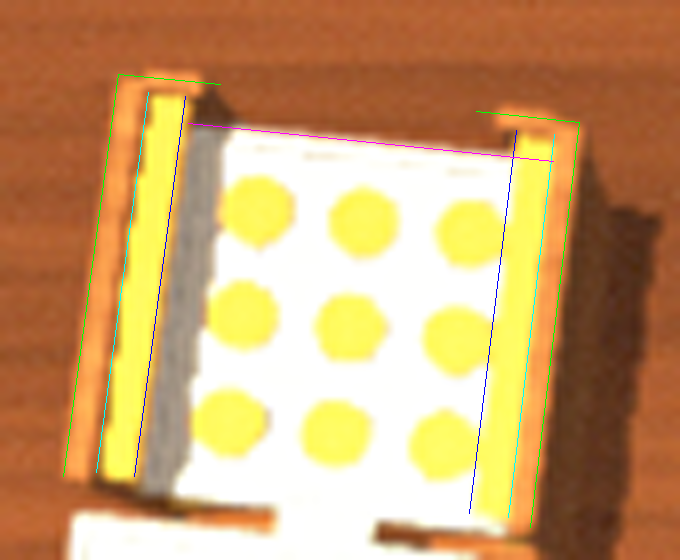

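View pics/r8.png

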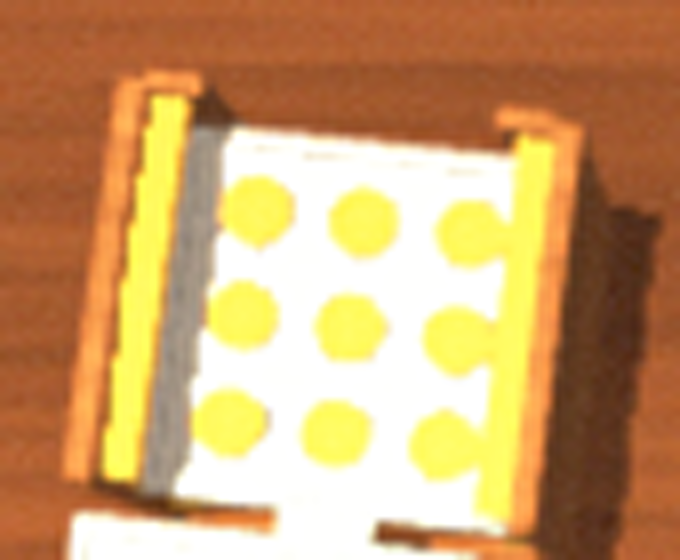

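Relative to the rack, the tray is about 0.5 mm off laterally and 0.2° off in yaw. It has about 135 mm to go to home. I'll lower it to about 5 mm above the rails and go in.

Call:
apply_moves([
  {"jaw":0.9,"delta_pos":[-0.5,0,6],"spin":0.002},
  {"jaw":0.9,"delta_pos":[-0.5,2,13],"spin":0.002},
  {"jaw":0.9,"delta_pos":[-0.5,10,15.5],"spin":0.002},
  {"jaw":0.9,"delta_pos":[-0.5,22,15.5],"spin":0.002},
  {"jaw":0.9,"delta_pos":[-0.5,34,15.5],"spin":0.002},
  {"jaw":0.9,"delta_pos":[-0.5,45,15.5],"spin":0.002},
  {"jaw":0.9,"delta_pos":[-0.5,50,15.5],"spin":0.002},
  {"jaw":0.9,"delta_pos":[-0.5,50,15.5],"spin":0.002},
])

```text
time_s: 12.6
ee_pos: [466.0, 178.8, 154.6]
ee_rot: [180.0, 0.1, 82.9]
force: [-0.4, 0.2, -1.4]
gripper_width: 23.6
```

```bash
cat > sh.py <<'E'
import sys
from h import *
go(649-99.3,156.8+12.2,149.4,83)
a=cams.grab_frame('top');b=cams.grab_frame('scene');k=sys.argv[1]
np.save(f'top{k}.npy',a);np.save(f'scene{k}.npy',b)
c=np.hstack([cv2.resize(a[125:225,145:245],(400,400),interpolation=cv2.INTER_CUBIC),cv2.resize(b[120:220,255:355],(400,400),interpolation=cv2.INTER_CUBIC)])
cv2.imwrite(f'pics/s{k}.png',c[:,:,::-1])
E
python3 sh.py 7
```

```text
delta [ 0.7 84.3  5.3] spin -0.002 | now [466.  178.8 154.6] [1.7995e+02 1.3000e-01 8.2890e+01] w 23.6 F [-0.4  0.2 -1.4] t 12.6 q6 27.0
```

View pics/s7.png

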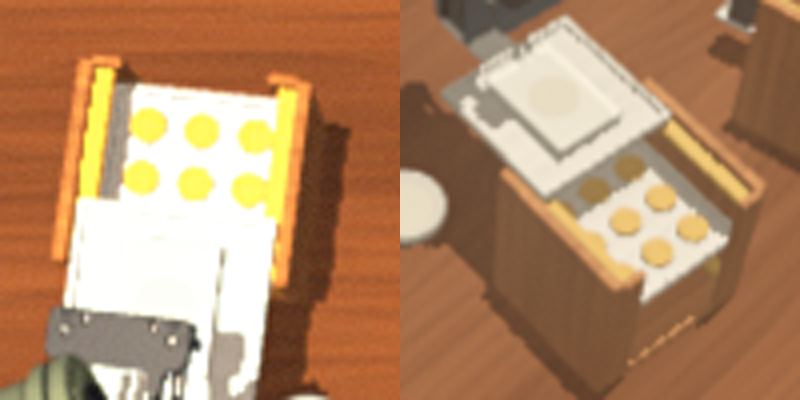

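```bash
python3 - <<'E'
from h import *
a=np.load("top7.npy");f=8;x0,y0=155,135;im=cv2.resize(a[y0:y0+75,x0:x0+75,::-1],None,fx=f,fy=f,interpolation=cv2.INTER_CUBIC)
def dr(p,P,col):
    c,s=np.cos(p[2]),np.sin(p[2])
    W=[[c*m[0]-s*m[1]+p[0],s*m[0]+c*m[1]+p[1],m[2]] for m in P]
    q=((proj("top",W)+.5-[x0,y0])*f-.5)
    cv2.polylines(im,[np.round(q).astype(int)],False,col,1)
p=(648.8,156.3,np.radians(-7))
for s in(1,-1):
    dr(p,[[-60,52*s,140],[60,52*s,140]],(255,0,0));dr(p,[[-60,64*s,140],[60,64*s,140]],(255,255,0));dr(p,[[-63,72*s,148],[63,72*s,148],[63,40*s,148]],(0,255,0))
u=np.array([.9925,-.1219]);t=np.array([648.8,156.3])-84.8*u
dr((t[0],t[1],p[2]),[[-60,60,153],[60,60,153],[60,-60,153],[-60,-60,153]],(0,0,255))
cv2.imwrite("pics/r7.png",im)
E
```

```text
(no output)
```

View pics/r7.png

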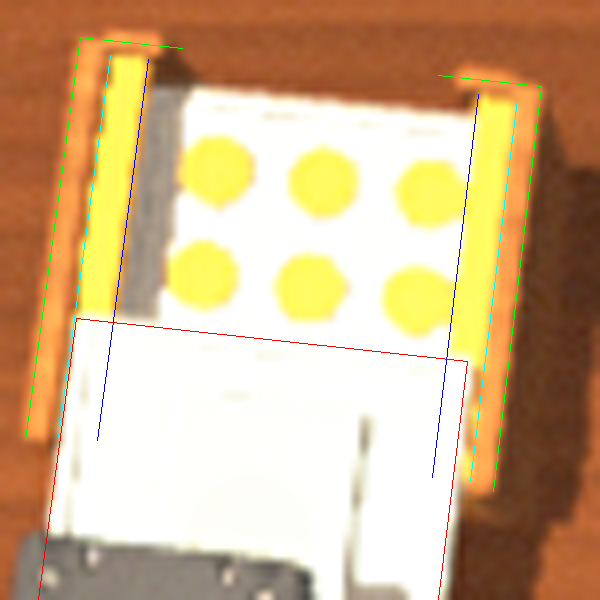

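The overlay puts the tray centred between the walls to within about 1 mm, so I'll keep going in.

Call:
apply_moves([
  {"jaw":0.9,"delta_pos":[0,8,0],"spin":-0.001},
  {"jaw":0.9,"delta_pos":[0,20,0],"spin":-0.001},
  {"jaw":0.9,"delta_pos":[0,32,0],"spin":-0.001},
  {"jaw":0.9,"delta_pos":[0,44,0],"spin":-0.001},
  {"jaw":0.9,"delta_pos":[0,56,0],"spin":-0.001},
  {"jaw":0.9,"delta_pos":[0,66,0],"spin":-0.001},
  {"jaw":0.9,"delta_pos":[0,70,1],"spin":-0.001},
  {"jaw":0.9,"delta_pos":[0,70,2],"spin":-0.001},
])

```text
time_s: 13.7
ee_pos: [534.9, 170.1, 152.5]
ee_rot: [180.0, 0.1, 83.0]
force: [-0.2, -1.2, -1.1]
gripper_width: 23.6
```

```bash
python3 sh.py 8
```

```text
delta [ 0.8 14.9  3.1] spin -0.0008 | now [534.9 170.1 152.5] [1.7999e+02 1.4000e-01 8.2950e+01] w 23.6 F [-0.2 -1.2 -1.1] t 13.7 q6 24.0
```

View pics/s8.png

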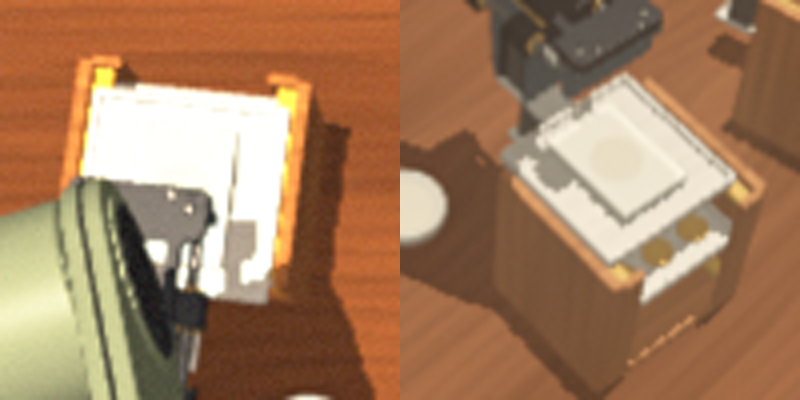

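The tray sits inside the walls and its rear edge is about 14 mm short of the stops. I've felt no contact. Next I'll set it on the rails and push gently.

Call:
apply_moves([
  {"jaw":0.9,"delta_pos":[0,3,1],"spin":0},
  {"jaw":0.9,"delta_pos":[0,6,2],"spin":0},
  {"jaw":0.9,"delta_pos":[0,8,3],"spin":0},
  {"jaw":0.9,"delta_pos":[0,9,3],"spin":0},
  {"jaw":0.9,"delta_pos":[0,10,3],"spin":0},
  {"jaw":0.9,"delta_pos":[0,11,3],"spin":0},
  {"jaw":0.9,"delta_pos":[0,12,3],"spin":0},
  {"jaw":0.9,"delta_pos":[0,13,3],"spin":0},
])

```text
time_s: 14.8
ee_pos: [547.3, 168.5, 149.5]
ee_rot: [-180.0, 0.1, 83.0]
force: [-0.5, -0.0, -0.4]
gripper_width: 23.9
```

```bash
python3 -c "
from h import *
go(649-99.3,156.8+12.2,149.4,83)"
```

```text
delta [0.8 2.3 0.1] spin -0.0005 | now [547.3 168.5 149.5] [-1.7999e+02  1.5000e-01  8.2970e+01] w 23.9 F [-0.5 -0.  -0.4] t 14.8 q6 23.0
```

Call:
apply_moves([
  {"jaw":0.9,"delta_pos":[0,0.5,0.4],"spin":0},
  {"jaw":0.9,"delta_pos":[0,1,0.4],"spin":0},
  {"jaw":0.9,"delta_pos":[0,1.5,0.4],"spin":0},
  {"jaw":0.9,"delta_pos":[0,2,0.4],"spin":0},
  {"jaw":0.9,"delta_pos":[0,2.5,0.4],"spin":0},
  {"jaw":0.9,"delta_pos":[0,3,0.4],"spin":0},
  {"jaw":0.9,"delta_pos":[0,3.5,0.4],"spin":0},
  {"jaw":0.9,"delta_pos":[0,3.5,0.4],"spin":0},
])

```text
time_s: 15.8
ee_pos: [549.8, 168.4, 149.5]
ee_rot: [-179.9, 0.1, 83.0]
force: [-7.0, 1.4, 6.0]
gripper_width: 23.4
```

```bash
python3 -c "
from h import *
go(649-99.3,156.8+12.2,149.4,83)"
```

```text
delta [ 0.6 -0.2  0.1] spin -0.0008 | now [549.8 168.4 149.5] [-1.7989e+02  1.3000e-01  8.2950e+01] w 23.4 F [-7.   1.4  6. ] t 15.8 q6 23.0
```

Call:
apply_moves([
  {"jaw":0.9,"delta_pos":[0,0.5,0],"spin":0},
  {"jaw":0.9,"delta_pos":[0,1,0],"spin":0},
  {"jaw":0.9,"delta_pos":[0,1.5,0],"spin":0},
  {"jaw":0.9,"delta_pos":[0,2,0],"spin":0},
  {"jaw":0.9,"delta_pos":[0,2,0],"spin":0},
  {"jaw":0.9,"delta_pos":[0,2,0],"spin":0},
  {"jaw":0.9,"delta_pos":[0,2,0],"spin":0},
  {"jaw":0.9,"delta_pos":[0,2,0],"spin":0},
])

```text
time_s: 16.8
ee_pos: [549.9, 168.5, 149.9]
ee_rot: [-179.7, 0.1, 82.9]
force: [-11.6, 2.0, 7.8]
gripper_width: 23.5
```

```bash
python3 sh.py 9
```

```text
delta [ 0.5 -0.2  0.5] spin -0.001 | now [549.9 168.5 149.9] [-1.7969e+02  1.3000e-01  8.2940e+01] w 23.5 F [-11.6   2.    7.8] t 16.8 q6 23.0
```

View pics/s9.png

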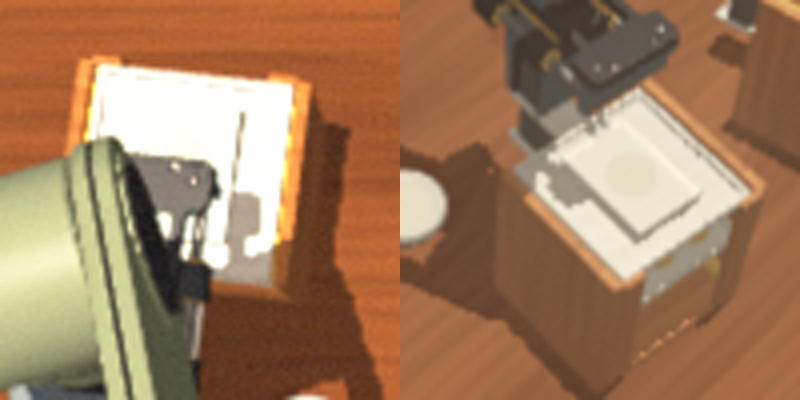

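The tray is against the stops. The reaction rose to 11.6 N and the tool didn't move any further. I'll ease off the pressure, open the jaws and rise.

Call:
apply_moves([
  {"jaw":0.9,"delta_pos":[0,1,0],"spin":0},
  {"jaw":0.9,"delta_pos":[0,0,0],"spin":0},
  {"jaw":0.7,"delta_pos":[0,0,0],"spin":0},
  {"jaw":0.6,"delta_pos":[0,0,0],"spin":0},
  {"jaw":0.57,"delta_pos":[0,0,0],"spin":0},
  {"jaw":0.57,"delta_pos":[0,0,0],"spin":0},
  {"jaw":0.57,"delta_pos":[0,0,0],"spin":0},
  {"jaw":0.57,"delta_pos":[0,0,0],"spin":0},
])

```text
time_s: 17.9
ee_pos: [549.9, 168.5, 149.9]
ee_rot: [-179.7, 0.1, 82.9]
force: [-0.0, -0.7, 0.3]
gripper_width: 39.4
```

```bash
python3 sh.py 10
```

```text
delta [ 0.5 -0.3  0.5] spin -0.0011 | now [549.9 168.5 149.9] [-1.7969e+02  1.3000e-01  8.2940e+01] w 39.4 F [-0.  -0.7  0.3] t 17.9 q6 23.0
```

View pics/s10.png

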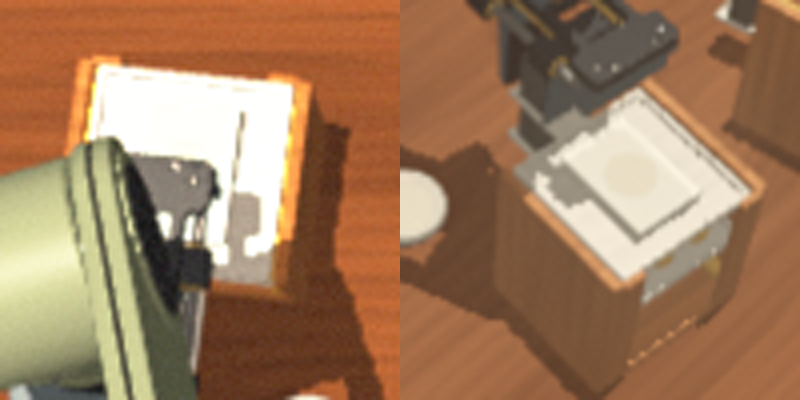

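Nothing moved on release and the force is zero. I'll rise straight up, then back away.

Call:
apply_moves([
  {"jaw":0.57,"delta_pos":[0,0,-10],"spin":0},
  {"jaw":0.57,"delta_pos":[0,0,-25],"spin":0},
  {"jaw":0.57,"delta_pos":[0,0,-45],"spin":0},
  {"jaw":0.57,"delta_pos":[0,0,-65],"spin":0},
  {"jaw":0.57,"delta_pos":[0,-30,-90],"spin":0},
  {"jaw":0.57,"delta_pos":[0,-80,-110],"spin":0},
  {"jaw":0.57,"delta_pos":[0,-130,-115],"spin":0},
  {"jaw":0.57,"delta_pos":[0,-160,-115],"spin":0},
])

```text
time_s: 19.0
ee_pos: [390.1, 188.5, 267.8]
ee_rot: [-179.8, 0.0, 83.0]
force: [0.2, -0.2, 0.0]
gripper_width: 39.2
```

```bash
python3 sh.py 11; python3 - <<'E'
import numpy as np,cv2
a=np.load('top11.npy');cv2.imwrite('pics/t11.png',cv2.resize(a[:,:,::-1],(800,600)))
E
```

```text
delta [  0.2 161.1 118. ] spin -0.0006 | now [390.1 188.5 267.8] [-1.7984e+02  2.0000e-02  8.2970e+01] w 39.2 F [ 0.2 -0.2  0. ] t 19.0 q6 31.0
```

View pics/s11.png

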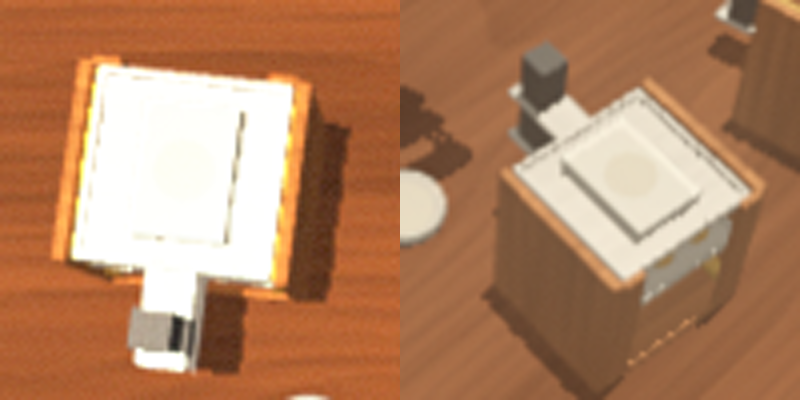

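View pics/t11.png

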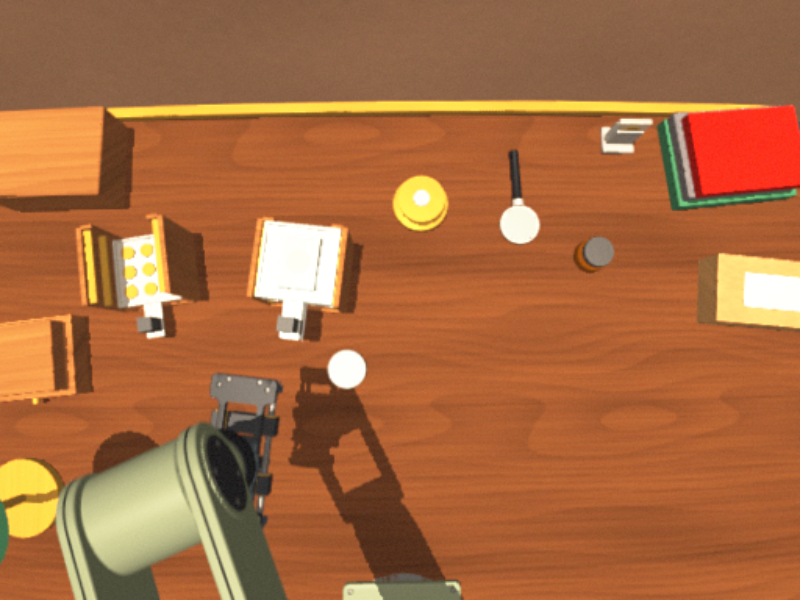

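```bash
python3 - <<'E'
from fit import *
T=[[a,b,148] for a,b in((60,60),(60,-60),(-60,-60),(-60,60))]
rep("tray",[("top",T,o([(98,66),(296,84),(272,288),(72,265)],145,125,4)),("scene",T,o([(352,187),(226,281),(112,168),(238,86)],255,120,4))],[649,157,-.12])
S=[[a,b,158] for a,b in((42.5,30),(42.5,-30),(-42.5,-30),(-42.5,30))]
rep("slab",[("top",S[1:3],o([(244,110),(227,243)],145,125,4)),("scene",S,o([(300,190),(238,237),(163,165),(222,117)],255,120,4))],[649,157,-.12])
E
```

```text
tray top [646.1 154.7] -6.7
tray scene [648.  158.8] -6.15
tray None [647.6 156.5] -6.35
[[-0.4, 0.5], [-1.7, 0.5], [-1.0, -2.2], [0.2, -1.2], [-0.9, 1.0], [-0.6, -0.3], [-0.3, 0.3], [-0.9, 0.6]]
slab top [647.1 151.7] -7.13
slab scene [649.8 153.3] -6.05
slab None [648.7 152.6] -6.84
[[-0.4, -1.4], [-0.3, -0.1], [0.2, 0.7], [-0.2, -0.1], [-1.5, -1.6], [-0.5, 0.2]]
```

```bash
python3 -c "
from h import *
env.job_done(); print(env.state()['time_s'])"
```

```text
the job is handed in; nothing more can be done
the job is handed in; nothing more can be done
```

The tray, with the slab flat in it, is fully home on the top rails of rack_b, the rack nearest the scale. I let go and handed the job in at about 19 s of the 51 s allowed. The hand-in reports no verdict, so what follows rests on my own checks.

- **Slab:** I laid it in the tray on the shelf. In the last pictures it is flat, about 4 mm off the tray's centre (limit 30 mm).
- **Tray:** I carried it level by its post, gripped along tray x at 60 N. I pushed it in until the stops gave about 12 N and it moved no further, and nothing shifted when I released it.
- **Last fit against the rack:** the tray is 0 to 3 mm short of home, up to about 2 mm off sideways and within 1° of straight.
- **Height:** I didn't fit it from the final pictures. It rests on the gripper reading and on feeling the rails take the weight.
- **Other things:** in the top view the scale, capsule, magnifier, jar and the other rack look unmoved. The arm is well clear of everything.

**Disagreement:** the two cameras differed by 2 to 4 mm in absolute y. I therefore compared tray and rack within the same camera, and both comparisons were within tolerance. The top camera's final tray corners fitted less well, with errors of up to 2 pixels.

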